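# Load the ball-mill carrier with grinding balls, one per well

## Robot

A 6-joint arm with a two-finger parallel gripper is mounted at the origin on a cart in front of the work surface, level with it; the furniture and walls round the work are solid. World frame = base frame: x ahead of the robot, y to its left, z up, the work surface at z = 0. Lengths are in mm, angles in rad, forces in N, time in s.
With the tool pointing down it reaches from about 250 to 775 mm from the base axis. Payload 4 kg.
Tool frame: the origin (TCP) lies between the finger pads; the fingertips stand manip.tip_extent ahead of it and the grasp point (between the pads) lies 3 mm ahead of it (manip.tip_extent is the distance from the TCP to the fingertips, in mm); z points along the fingers, y is the line along which they close (so a half turn about z gives the same grasp; the last joint's range is limited). The gripper opens to 94 mm and grips with 3 to 60 N. Pads are 16 mm wide; open, the fingers measure 119 mm over their backs; the gripper's body (75 mm by 177 mm) begins 78 mm behind the grasp point.
Start: joints at [1.005, 0.087, 1.371, -0, 1.684, -0.103], TCP at [245.562, 492.156, 227.506] pointing down, gripper open.
Joint ranges: [-3.1, 3.1], [-0.76, 2.03], [0.27, 2.55], [-1.08, 4.22], [0.17, 2.65], [-2.57, 2.57]. Speed limits (rad/s): [2.79, 2.79, 3.14, 3.14, 3.14, 3.14].

## Interface

Orientations are given as [roll, pitch, yaw] about the fixed x, y, z axes, in that order (R = Rz(yaw) Ry(pitch) Rx(roll)).
In Python, from rig import manip gives the robot as it stands.
- The arm moves only by the shell command python3 -m inch 'ROWS' [FORCE]. ROWS is JSON, a list of rows, each an object of numbers: "x", "y", "z": the shift along the tool's x, y, z in mm; "rx", "ry", "rz": the turn, a rotation vector about the tool's x, y, z in rad; "hand": the closure, from 0 (fully open) to 1 (shut). In form: [{"x": .., "y": .., "z": .., "rx": .., "ry": .., "rz": .., "hand": ..}, ...]. A call has 1 to 20 rows; each row is the pose to reach, as a shift and turn from the pose commanded when the call began, along the tool's axes at that moment; what a row does not reach only later rows make up. A row lasts 1/8 s, in which the tool goes at most 62.5 mm and 10.7 degrees, less where a joint would pass 70% of its speed; a pose out of reach is approached as far as the arm can. A call with a gripper value outside its range is refused whole. The fingers move at their own pace and stop on an object; FORCE is the grip in N (left out, the last holds). Time passes only in rows, so rows that repeat a pose let the fingers close. It gives the time, the measured TCP pose, the force, the opening and the grip force at its end, in the units of the state.
- manip.state(): the state, without advancing time (a new reading comes with each control period).
- manip.read_camera(name): name is "scene" or "top" or "wrist"; returns (picture, depth): 420x560x3 uint8, red, green, blue; 420x560 float32, mm along the optical axis (not along the pixel's ray), 0 where there is no reading.
- manip.camera_params(name): a dict with "intrinsics" (3x3 intrinsics, pixels), "k1" (the pictures are not rectified: a ray, as slopes to the right and down, at radius r is drawn at 1 + k1 r^2 times it, then the intrinsics apply), "pose" (4x4, takes a point from camera to world coordinates); the wrist camera has in their place "mount" (4x4, takes a point from camera to tool coordinates, whose origin is the TCP and whose axes are the flange's). Camera axes: x right, y down, z forward; pixel columns grow to the right and rows downward; lengths in mm; the calibration is good to about 2 mm. A picture is of the moment at which its call begins: read the wrist's pose just before it. camera_params takes no time and is no camera call.
- manip.finish_job(): hands the job in; it is judged then, once.
The state is a dict: "t": time; "q": joint angles; "dq": joint speeds; "joint_efforts": joint torques, N m; "position": TCP position; "ee_rot": TCP orientation; "contact_force": force on the tool from outside, world axes, zero at the start; "torque": the same for the moment, N m; "opening": finger opening in mm; "gripper_force": force on a finger pad.
Only numpy, scipy, OpenCV 4.12 (cv2) and the standard library are available. Lean on these libraries where they do the work, as an engineer would, in place of code of your own. Each camera call takes 0.05 s, during which the arm holds its last target. There are 200 camera calls.

## Task

Load the white ball-mill carrier: every wide well must hold one large steel ball and every narrow well one small steel ball; a small ball has been put in a wide well by mistake, so correct that too, and leave the small ball that is not needed in the storage tray. Set each ball down in its well rather than dropping it, let none fall on the worktop, and leave the two bottles, the flask, the beaker and the glue stick standing where they are.

Things in the scene. Friction and masses are not known exactly. Their poses are not given: they have to be found in the camera images.
- carrier: ball-mill carrier: white plastic slab 200 (own x) x 120 (own y) x 18 mm (z), fixed to the worktop, with five round wells 5 mm deep, dark on the floor: a row of three wide wells (39 mm diameter) along its +y half at x = -70, 0, +70, y = +30 mm, and a row of two narrow wells (31 mm) at x = -35, +35, y = -30 mm. Origin at the centre of its underside, z up; top surface 18 mm above the origin
- tray: storage tray: dark steel slab 134 x 134 x 14 mm, fixed to the worktop, with four shallow round hollows (29 mm diameter, 4 mm deep, so their floor is 10 mm above the worktop) at x = +-36, y = +-36 mm. Origin at the centre of its underside, z up
- bottle: bystander: closed laboratory bottle with a blue screw cap, 56 mm diameter, 101 mm tall, standing loose. Origin at the centre of its underside
- tall_bottle: bystander: larger laboratory bottle with a blue cap, 66 mm diameter, 116 mm tall, standing loose just behind the tray. Origin at the centre of its underside
- glue_stick: bystander: capped glue stick, 26 mm diameter, 108 mm tall, standing loose just behind the carrier. Origin at the centre of its underside
- flask: bystander: small conical glass flask, 45 mm diameter, 62 mm tall, standing loose. Origin at the centre of its underside
- beaker: bystander: glass beaker, 52 mm diameter, 69 mm tall, standing loose. Origin at the centre of its underside
- well_wide_0 (a point): wide well of the carrier (39 mm diameter, for a large ball): the centre of its flat floor, 5 mm below the carrier's top surface; axes as the carrier's
- well_wide_1 (a point): wide well of the carrier (39 mm diameter, for a large ball): the centre of its flat floor, 5 mm below the carrier's top surface; axes as the carrier's
- well_wide_2 (a point): wide well of the carrier (39 mm diameter, for a large ball): the centre of its flat floor, 5 mm below the carrier's top surface; axes as the carrier's
- well_narrow_0 (a point): narrow well of the carrier (31 mm diameter, for a small ball): the centre of its flat floor, 5 mm below the carrier's top surface; axes as the carrier's
- well_narrow_1 (a point): narrow well of the carrier (31 mm diameter, for a small ball): the centre of its flat floor, 5 mm below the carrier's top surface; axes as the carrier's
- ball_large_a: large grinding ball, bare steel, 36 mm diameter, about 190 g, at the start already in one of the wide wells. Origin at its centre
- ball_large_b: large grinding ball, bare steel, 36 mm diameter, about 190 g, at the start in a hollow of the tray. Origin at its centre
- ball_large_c: large grinding ball, bare steel, 36 mm diameter, about 190 g, at the start in a hollow of the tray. Origin at its centre
- ball_small_a: small grinding ball, bare steel, 26 mm diameter, about 72 g, at the start wrongly in one of the wide wells. Origin at its centre
- ball_small_b: small grinding ball, bare steel, 26 mm diameter, about 72 g, at the start in a hollow of the tray. Origin at its centre
- ball_small_c: small grinding ball, bare steel, 26 mm diameter, about 72 g, at the start in a hollow of the tray. Origin at its centre

How it is judged:
By the outcome, as a careful person would: the job done as asked, in the order asked, and still so for the second after the job is handed in, with the robot touching nothing.
It also fails if it takes over 72 s, if anything falls off the work surface, if the arm or the gripper's body presses on something with over 40 N, if the wrist force passes 120 N, or if a joint passes its speed limit or range.

## Working session

There is one attempt and no reset: what is moved stays moved. The work goes in short steps, Python scripts to look and compute and a shell command to move; the robot and the scene stay as the last step left them, time stands still between calls to the robot, and variables do not carry over. Pictures are saved under pics/ and viewed, at most 10 in all, crops included, and the job is handed in when it is done.

```bash
mkdir -p pics; ls
python3 - <<'E'
from rig import manip
import cv2
s=manip.state();print(s,manip.tip_extent)
for n in("top","scene"):
    p,d=manip.read_camera(n);cv2.imwrite(f"pics/{n}0.png",p[:,:,::-1])
    c=manip.camera_params(n);print(n,c)
    import numpy as np;np.save(f"{n}0.npy",d)
print(manip.camera_params("wrist"))
E
```

```text
pics
{'t': 0.0, 'q': array([ 1.00492774e+00,  8.79407749e-02,  1.37223655e+00,  4.39293552e-06,
        1.68366054e+00, -1.03065985e-01]), 'dq': array([ 0.00156214, -0.00101445,  0.00161078,  0.00185671,  0.00036975,
        0.00058093]), 'joint_efforts': array([-6.85026152e-04, -3.40173411e+01, -3.02433479e+01,  7.15673435e-02,
        3.28536972e-02, -1.75770992e-04]), 'position': array([245.25833043, 491.70954492, 226.32093135]), 'ee_rot': array([-3.13935981e+00, -2.35338242e-04,  2.67879027e+00]), 'contact_force': array([ 0.35989702, -0.1434533 ,  0.02187722]), 'torque': array([-0.04870404, -0.0196963 , -0.00075271]), 'gripper_force': 0.0, 'opening': 94.02819016848252} 22.0
top {'intrinsics': array([[407.41442558,   0.        , 276.4522764 ],
       [  0.        , 407.41442558, 209.17873685],
       [  0.        ,   0.        ,   1.        ]]), 'k1': 0.013373040119908744, 'pose': array([[ 4.21777845e-03, -9.89831497e-01,  1.42182338e-01,
         4.16350441e+02],
       [-9.99932093e-01, -2.63002796e-03,  1.13530804e-02,
        -2.02371541e+00],
       [-1.08636931e-02, -1.42220
[... 540 characters left out ...]
-03, -8.67059362e-01, -4.98162118e-01,
         4.88787142e+02],
       [ 0.00000000e+00,  0.00000000e+00,  0.00000000e+00,
         1.00000000e+00]])}
{'intrinsics': array([[314.50176617,   0.        , 284.30529485],
       [  0.        , 314.50176617, 207.93801921],
       [  0.        ,   0.        ,   1.        ]]), 'k1': -0.06953974213301563, 'mount': array([[ 9.60323047e-04, -9.60688968e-01, -2.77625259e-01,
         8.19656486e+01],
       [ 9.99999517e-01,  8.63916452e-04,  4.69581111e-04,
         4.32350810e-01],
       [-2.11276364e-04, -2.77625576e-01,  9.60689333e-01,
        -1.57515868e+02],
       [ 0.00000000e+00,  0.00000000e+00,  0.00000000e+00,
         1.00000000e+00]])}
```

View pics/top0.png

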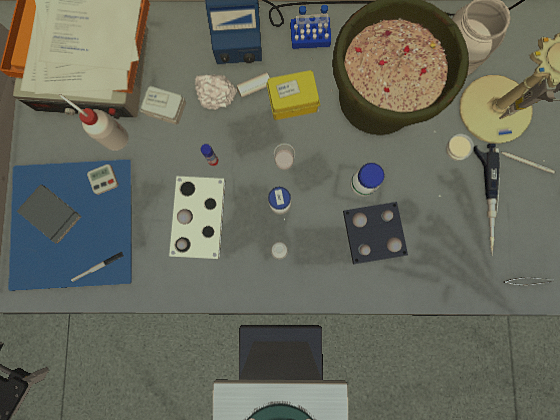

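View pics/scene0.png

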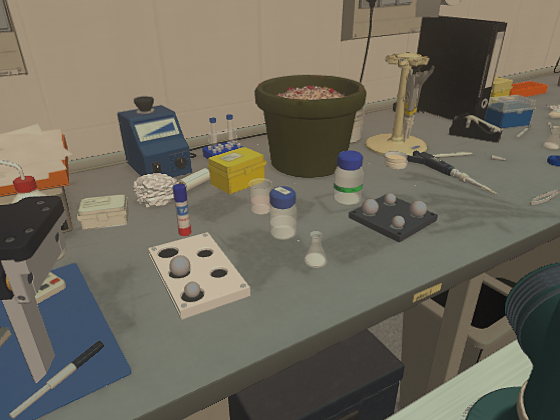

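The top view shows the carrier near (197,217). Its wide wells are at (188,188), empty; (184,216), large ball; and (182,244), small ball. Its narrow wells are at (210,203) and (208,232). The tray is near (376,232) with four balls, and the tall bottle stands just behind it at (370,178). Next I'll measure these from the two views.

```bash
cat > h.py <<'E'
import numpy as np, cv2
from rig import manip
from scipy.spatial.transform import Rotation as R
def cam(n,st=None):
    c=manip.camera_params(n)
    if n=="wrist":
        T=np.eye(4);T[:3,:3]=R.from_euler("xyz",st["ee_rot"]).as_matrix();T[:3,3]=st["position"]
        P=T@c["mount"]
    else:P=c["pose"]
    return c["intrinsics"],c["k1"],P
def ray(C,uv):
    K,k,P=C;d=(np.array(uv,float)-K[:2,2])/K[0,0];s=d.copy()
    for _ in range(20): s=d/(1+k*(s@s))
    return P[:3,3],P[:3,:3]@np.r_[s,1]
def plane(C,uv,z):
    o,v=ray(C,uv);return o+v*(z-o[2])/v[2]
def proj(C,X):
    K,k,P=C;p=P[:3,:3].T@(np.array(X)-P[:3,3]);s=p[:2]/p[2];return K[:2,2]+K[0,0]*s*(1+k*(s@s))
def tri(*cu):
    A=np.zeros((3,3));b=np.zeros(3);L=[ray(*x) for x in cu]
    for o,v in L:
        v=v/np.linalg.norm(v);M=np.eye(3)-np.outer(v,v);A+=M;b+=M@o
    X=np.linalg.solve(A,b)
    return X,[np.linalg.norm(np.cross(X-o,v/np.linalg.norm(v))) for o,v in L]
E
python3 - <<'E'
from h import *
C=cam("top");I=cv2.imread("pics/top0.png");D=np.load("top0.npy")
hsv=cv2.cvtColor(I,cv2.COLOR_BGR2HSV)
def big(m,x0,x1,y0,y1):
    z=np.zeros_like(m);z[y0:y1,x0:x1]=m[y0:y1,x0:x1]
    c=max(cv2.findContours(z,0,1)[0],key=cv2.contourArea);return cv2.minAreaRect(c)
for nm,m,b,z in(("carrier",(I.min(2)>165).astype(np.uint8),(160,235,170,270),18),("tray",((I.max(2)<85)).astype(np.uint8),(335,415,195,270),14)):
    r=big(m,*b);q=np.array([plane(C,p,z) for p in cv2.boxPoints(r)])
    print(nm,r,q.round(1).tolist(),q.mean(0).round(1),[np.linalg.norm(q[i]-q[i-1]).round(1) for i in range(4)])
    for i in (0,1): e=q[i]-q[i+1];print(np.degrees(np.arctan2(e[1],e[0])))
for nm,uv,z in(("bottle",(279,194),101),("tall",(372,173),116),("glue",(206,149),108),("flask",(279,247),62),("beaker",(284,152),69)):
    print(nm,plane(C,uv,z).round(), D[uv[1],uv[0]])
a=cv2.resize(I[165:275,160:240],None,fx=5,fy=5,interpolation=2);b=cv2.resize(I[165:275,335:415],None,fx=5,fy=5,interpolation=2)
S=cv2.imread("pics/scene0.png")
cv2.imwrite("pics/zoom.png",np.hstack([a,b]))
E
```

```text
carrier ((197.6160125732422, 228.99960327148438), (35.74173355102539, 73.1352310180664), 58.84069061279297) [[500.6, 302.5, 18.0], [595.4, 150.9, 18.0], [519.1, 103.5, 18.0], [426.3, 254.0, 18.0]] [510.3 202.7  18. ] [np.float64(88.7), np.float64(178.8), np.float64(89.8), np.float64(176.9)]
122.01297691950735
31.84638203702143
tray ((374.92266845703125, 232.65127563476562), (55.15178298950195, 56.6469612121582), 80.21759033203125) [[557.8, -153.7, 14.0], [582.3, -292.1, 14.0], [448.4, -309.6, 14.0], [424.6, -173.8, 14.0]] [ 503.3 -232.3   14. ] [np.float64(134.7), np.float64(140.6), np.float64(135.0), np.float64(137.9)]
100.02214658298912
7.450826153695923
bottle [583.   3. 101.] 929.5669
tall [ 628. -206.  116.] 919.9832
glue [686. 171. 108.] 938.261
flask [464.   3.  62.] 1004.53876
beaker [691.  -9.  69.] 1016.911
```

View pics/zoom.png

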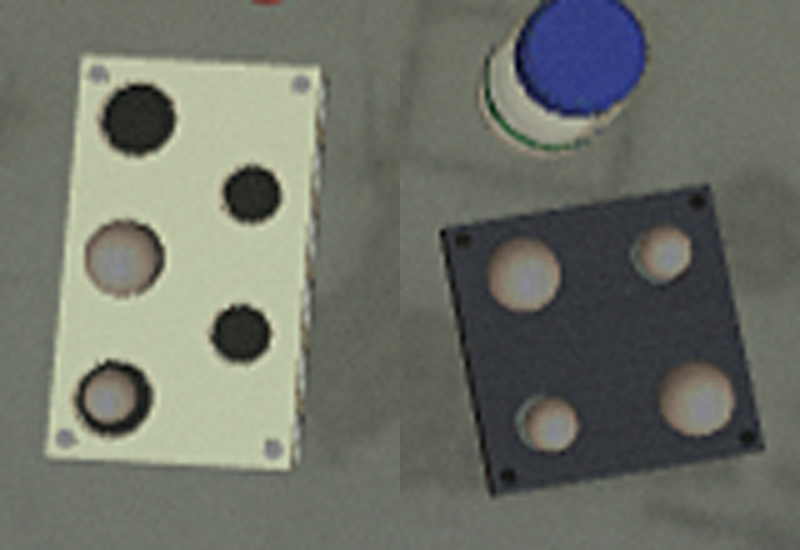

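The zoom is clear. The far wide well is empty at (138,120), the middle one holds a large ball at (124,258), and the near one holds a small ball at (107,397). The narrow wells are at (251,194) and (240,334). On the tray the large balls are at (523,275) and (697,399), and the small ones at (664,253) and (551,424).

```bash
cat > m.py <<'E'
from h import *
C=cam("top");S=cam("scene");I=cv2.imread("pics/scene0.png")
t={k:(a+u/5,165+v/5) for k,a,u,v in(("wFar",160,138,120),("wNear",160,114,398),("wMidBall",160,124,257),("sA",160,107,397),("nFar",160,251,194),("nNear",160,240,334),("LbackL",335,123,275),("sBackR",335,264,253),("sFrontL",335,151,424),("LfrontR",335,297,399))}
z=dict(wFar=18,wNear=18,nFar=18,nNear=18,wMidBall=31,sA=26,LbackL=28,sBackR=23,sFrontL=23,LfrontR=28)
for k,uv in t.items():
    p=plane(C,uv,z[k]);print(k,p.round(1),"pred scene",proj(S,p).round(1))
E
python3 m.py
python3 - <<'E'
import cv2,numpy as np
I=cv2.imread("pics/scene0.png")
for b in((140,220,255,320),(340,180,445,245)):
    x0,y0,x1,y1=b;g=cv2.resize(cv2.cvtColor(I[y0:y1,x0:x1],6),None,fx=4,fy=4,interpolation=2)
    c=cv2.HoughCircles(g,cv2.HOUGH_GRADIENT,1,40,param1=80,param2=22,minRadius=18,maxRadius=50)
    print([(round(x0+u/4,1),round(y0+v/4,1),round(r/4,1)) for u,v,r in c[0]] if c is not None else c)
E
```

```text
wFar [609.8 231.3  18. ] pred scene [169.8 251.7]
wNear [471.4 238.2  18. ] pred scene [194.4 293.6]
wMidBall [539.3 232.7  31. ] pred scene [181.8 265.2]
sA [471.5 239.6  26. ] pred scene [193. 290.]
nFar [572.6 173.8  18. ] pred scene [206.3 252.1]
nNear [503.  177.3  18. ] pred scene [220.3 271.8]
LbackL [ 532.1 -193.    28. ] pred scene [371.  206.8]
sBackR [ 543.7 -263.    23. ] pred scene [391.  198.8]
sFrontL [ 460.2 -205.7   23. ] pred scene [399.1 221.5]
LfrontR [ 472.3 -275.    28. ] pred scene [419.2 208.4]
[(np.float32(179.6), np.float32(265.9), np.float32(10.7)), (np.float32(192.4), np.float32(289.1), np.float32(7.8))]
[(np.float32(398.1), np.float32(222.1), np.float32(6.5)), (np.float32(370.4), np.float32(207.4), np.float32(8.3))]
```

```bash
python3 -m inch '[{"x":-50,"y":-17,"z":0,"rz":-0.15,"hand":0.3},{"x":-110,"y":-37,"rz":-0.3,"hand":0.5},{"x":-170,"y":-57,"rz":-0.46,"hand":0.5},{"x":-230,"y":-78,"rz":-0.4628,"hand":0.5},{"x":-290,"y":-98,"rz":-0.4628,"hand":0.5},{"x":-345,"y":-117,"rz":-0.4628,"hand":0.5},{"x":-369,"y":-125,"rz":-0.4628,"hand":0.5},{"x":-369,"y":-125,"rz":-0.4628,"hand":0.5},{"x":-369,"y":-125,"rz":-0.4628,"hand":0.5}]' 10
cat > w.py <<'E'
from h import *
import sys
n=sys.argv[1]
s=manip.state();p,d=manip.read_camera("wrist");cv2.imwrite(f"pics/{n}.png",p[:,:,::-1]);np.savez(n,d=d,ee_rot=s["ee_rot"],position=s["position"])
print(s["t"],s["position"].round(1),s["ee_rot"].round(4),s["opening"])
E
python3 w.py wc1
```

```text
0.1 [245.3 491.8 226.4] [-3.1396e+00 -2.0000e-04  2.6788e+00] 94.10338464620123validation failed for argument at $[0]...
```

View pics/wc1.png

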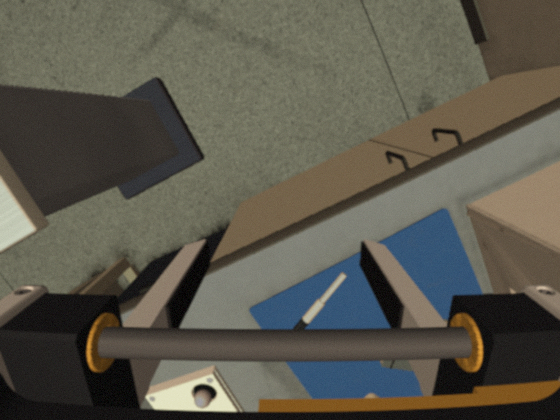

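The arm has not moved: the call was refused because the rows need every key. I'll send it again with full rows.

```bash
python3 -m inch '[{"x":-50,"y":-17,"z":0,"rx":0,"ry":0,"rz":-0.15,"hand":0.3},{"x":-110,"y":-37,"z":0,"rx":0,"ry":0,"rz":-0.3,"hand":0.5},{"x":-170,"y":-57,"z":0,"rx":0,"ry":0,"rz":-0.46,"hand":0.5},{"x":-230,"y":-78,"z":0,"rx":0,"ry":0,"rz":-0.4628,"hand":0.5},{"x":-290,"y":-98,"z":0,"rx":0,"ry":0,"rz":-0.4628,"hand":0.5},{"x":-345,"y":-117,"z":0,"rx":0,"ry":0,"rz":-0.4628,"hand":0.5},{"x":-369,"y":-125,"z":0,"rx":0,"ry":0,"rz":-0.4628,"hand":0.5},{"x":-369,"y":-125,"z":0,"rx":0,"ry":0,"rz":-0.4628,"hand":0.5},{"x":-369,"y":-125,"z":0,"rx":0,"ry":0,"rz":-0.4628,"hand":0.5}]' 10 && python3 w.py wc2
```

```text
t: 1.27
position: [519.3, 216.2, 227.2]
ee_rot: [3.141, -0.001, -3.141]
contact_force: [-0.5, -0.3, -0.5]
opening: 47.0
gripper_force: 0.0
1.275 [519.3 216.2 227.2] [ 3.1411e+00 -9.0000e-04 -3.1410e+00] 46.999981511687125
```

View pics/wc2.png

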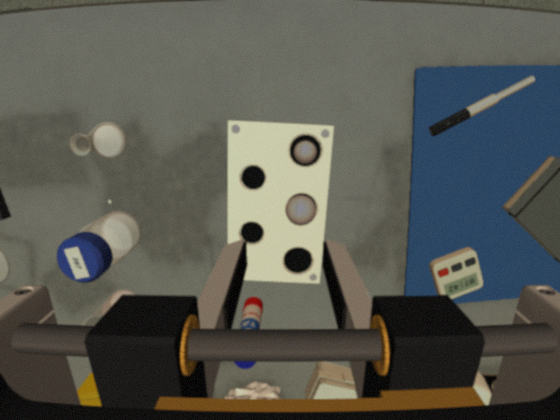

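The wrist view shows the carrier with the small ball at (305,150), the large ball at (301,209), the empty wide well at (297,260), and the narrow wells at (253,177) and (252,232).

```bash
cat > mc.py <<'E'
from h import *
def holes(img,box,white,amin):
    x0,y0,x1,y1=box;g=cv2.cvtColor(img,cv2.COLOR_BGR2GRAY)[y0:y1,x0:x1]
    g=cv2.resize(g,None,fx=4,fy=4,interpolation=2);out=[]
    for c in cv2.findContours((g<white).astype(np.uint8),cv2.RETR_LIST,1)[0]:
        a=cv2.contourArea(c)/16
        if a>amin and a<2500 and len(c)>5:
            (u,v),(p,q),_=cv2.fitEllipse(c)
            if min(p,q)/max(p,q)>.7: out.append((x0+(u-1.5)/4,y0+(v-1.5)/4,(p+q)/8))
    return out
def circ(img,box,rmin,rmax):
    x0,y0,x1,y1=box;g=cv2.resize(cv2.cvtColor(img,cv2.COLOR_BGR2GRAY)[y0:y1,x0:x1],None,fx=4,fy=4,interpolation=2)
    c=cv2.HoughCircles(g,cv2.HOUGH_GRADIENT,1,60,param1=80,param2=20,minRadius=rmin*4,maxRadius=rmax*4)
    return [] if c is None else [(x0+(u-1.5)/4,y0+(v-1.5)/4,r/4) for u,v,r in c[0]]
E
python3 - <<'E'
from mc import *
W=cam("wrist",np.load("wc2.npz"));I=cv2.imread("pics/wc2.png");T=cam("top");J=cv2.imread("pics/top0.png")
hw=holes(I,(220,115,340,285),150,200);ht=holes(J,(165,172,228,262),120,40)
for u,v,r in hw: print("wrist",round(u,1),round(v,1),round(r,1),plane(W,(u,v),18).round(1),"top px pred",proj(T,plane(W,(u,v),18)).round(1))
for u,v,r in ht: print("top",round(u,1),round(v,1),round(r,1),plane(T,(u,v),18).round(1))
for a in hw:
  for b in ht:
    X,e=tri((W,a[:2]),(T,b[:2]))
    if max(e)<6 and abs(X[2])<60: print("tri",X.round(1),np.round(e,1))
for n,im in(("w",I),("t",J)):
  bx=(285,130,325,230) if n=="w" else (172,205,196,255)
  print(n,[np.round(c,1) for c in circ(im,bx,*((8,20) if n=="w" else (4,9)))])
d=np.load("wc2.npz")["d"];print(d[150,305],d[209,301],d[200,270])
E
```

```text
wrist 297.5 260.0 28.4 [612.6 234.3  18. ] top px pred [186.4 187.9]
wrist 300.9 208.7 32.1 [544.4 237.5  18. ] top px pred [184.2 215. ]
wrist 252.6 176.9 25.1 [505.3 179.7  18. ] top px pred [207.  230.9]
wrist 305.1 149.9 32.8 [473.5 241.2  18. ] top px pred [181.6 243.7]
top 181.1 244.6 8.6 [471.4 242.4  18. ]
top 182.3 244.3 15.1 [472.2 239.5  18. ]
top 207.7 231.3 11.7 [504.2 178.   18. ]
top 184.4 216.1 14.4 [541.6 236.8  18. ]
top 209.9 203.4 11.5 [573.5 174.5  18. ]
top 187.2 188.4 14.6 [611.3 232.5  18. ]
tri [611.9 233.4  17.9] [1.1 1.1]
tri [541.9 236.3  23.3] [1.2 1.2]
tri [505.3 179.1  13.8] [0.8 0.8]
tri [471.7 240.4  27.4] [0.9 0.9]
tri [473.4 241.5  10.7] [0.8 0.8]
w [array([304.5, 150.2,  15.5], dtype=float32), array([300.5, 208.5,  15.7], dtype=float32)]
t [array([184.2, 216. ,   8.1], dtype=float32), array([182.2, 244.2,   7.4], dtype=float32)]
340.94003 350.31876 379.6841
```

```bash
python3 -m inch '[{"x":24,"y":12,"z":40,"rx":0,"ry":0,"rz":0,"hand":0.5},{"x":48,"y":24.5,"z":90,"rx":0,"ry":0,"rz":0,"hand":0.5},{"x":48,"y":24.5,"z":140,"rx":0,"ry":0,"rz":0,"hand":0.5},{"x":48,"y":24.5,"z":175,"rx":0,"ry":0,"rz":0,"hand":0.5},{"x":48,"y":24.5,"z":182,"rx":0,"ry":0,"rz":0,"hand":0.5},{"x":48,"y":24.5,"z":185,"rx":0,"ry":0,"rz":0,"hand":0.5},{"x":48,"y":24.5,"z":185,"rx":0,"ry":0,"rz":0,"hand":0.5}]' 10; python3 w.py wc3
```

```text
t: 2.2
position: [473.1, 240.8, 44.4]
ee_rot: [3.14, 0.003, -3.141]
contact_force: [0.3, -0.4, -0.4]
opening: 47.1
gripper_force: 0.0
2.2 [473.1 240.8  44.4] [ 3.1402  0.0033 -3.1411] 47.1111959228907
```

View pics/wc3.png

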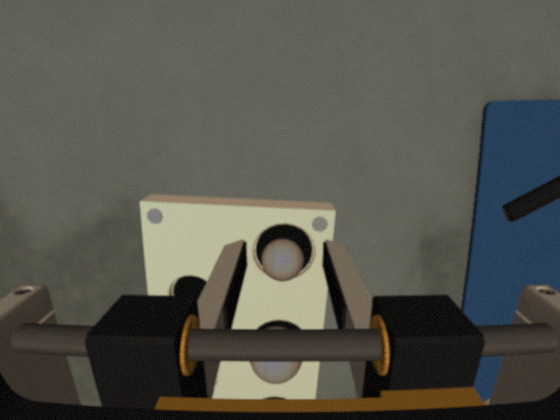

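The ball at (283,259) lies between the fingers, with its well around (284,252). Now I'll compute the tool-frame offsets.

Run:
```python
from mc import *
f=np.load("wc3.npz");W=cam("wrist",f);I=cv2.imread("pics/wc3.png")
for c in circ(I,(248,215,320,290),14,36): print(np.round(c,1),plane(W,c[:2],26).round(1),plane(W,c[:2],18).round(1))
print(holes(I,(235,215,330,285),150,800))
print(plane(W,(283,259.5),26), plane(W,(284.5,252),18), proj(W,f["position"]+[0,0,-3]), f["d"][259,283])
```

```text
[283.2 251.8  28.6] [470.  241.1  26. ] [473.6 241.1  18. ]
[]
[475.18946521 240.94522973  26.        ] [473.79484105 241.88069446  18.        ] [282.74807832 268.02324768] 179.5677
```

```bash
python3 -m inch '[{"x":-1.5,"y":0,"z":1,"rx":0,"ry":0,"rz":0,"hand":0.5},{"x":-1.5,"y":0,"z":1.5,"rx":0,"ry":0,"rz":0,"hand":0.7},{"x":-1.5,"y":0,"z":1.5,"rx":0,"ry":0,"rz":0,"hand":0.85},{"x":-1.5,"y":0,"z":1.5,"rx":0,"ry":0,"rz":0,"hand":0.85},{"x":-1.5,"y":0,"z":1.5,"rx":0,"ry":0,"rz":0,"hand":0.85}]' 15; python3 w.py wc4
```

```text
t: 2.88
position: [473.5, 240.0, 41.0]
ee_rot: [3.142, 0.0, 3.142]
contact_force: [-0.1, 0.4, 0.4]
opening: 24.7
gripper_force: 15.0
2.875 [473.5 240.   41. ] [3.1416e+00 1.0000e-04 3.1415e+00] 24.736146461785175
```

```bash
python3 -m inch '[{"x":0,"y":0,"z":-4,"rx":0,"ry":0,"rz":0,"hand":0.85},{"x":0,"y":0,"z":-12,"rx":0,"ry":0,"rz":0,"hand":0.85},{"x":0,"y":0,"z":-20,"rx":0,"ry":0,"rz":0,"hand":0.85},{"x":0,"y":0,"z":-20,"rx":0,"ry":0,"rz":0,"hand":0.85}]' 15; python3 w.py wc5
```

```text
t: 3.42
position: [474.2, 240.4, 62.3]
ee_rot: [3.141, 0.002, -3.142]
contact_force: [-0.0, -0.0, -0.5]
opening: 25.2
gripper_force: 15.0
3.425 [474.2 240.4  62.3] [ 3.1406e+00  2.4000e-03 -3.1415e+00] 25.19213954165914
```

View pics/wc5.png

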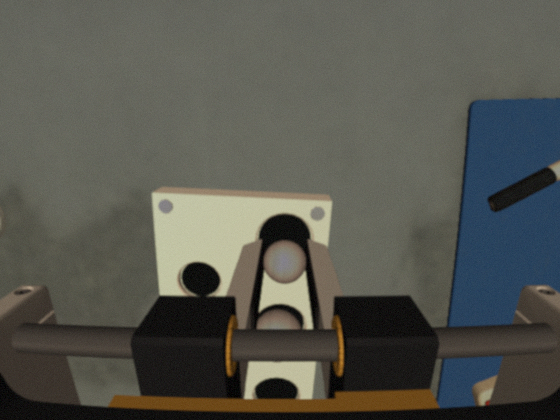

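The small ball is held at (285,262), and the near narrow well shows at (200,278). Next I'll work out the shift between them.

Run:
```python
from mc import *
f=np.load("wc5.npz");W=cam("wrist",f);I=cv2.imread("pics/wc5.png");p=f["position"]
b=circ(I,(250,230,320,300),15,26);print(np.round(b,1))
for c in b[:2]:
    X=plane(W,c[:2],p[2]-15);print("ball",X.round(1),(X-p).round(1))
n=holes(I,(170,250,232,296),130,300)
for c in n: 
    X=plane(W,c[:2],18);print("well",np.round(c,1),X.round(1),(X-p).round(1))
print(f["d"][262,285])
```

```text
[[284.2 261.2  21.8]]
ball [475.9 241.3  47.3] [  1.6   0.9 -15. ]
well [198.9 279.5  38.9] [504.9 179.7  18. ] [ 30.6 -60.7 -44.3]
175.18443
```

```bash
python3 -m inch '[{"x":-6,"y":-13,"z":-3,"rx":0,"ry":0,"rz":0,"hand":0.85},{"x":-18,"y":-38,"z":-3,"rx":0,"ry":0,"rz":0,"hand":0.85},{"x":-27,"y":-57,"z":-3,"rx":0,"ry":0,"rz":0,"hand":0.85},{"x":-29.4,"y":-61.4,"z":-2,"rx":0,"ry":0,"rz":0,"hand":0.85},{"x":-29.4,"y":-61.4,"z":8,"rx":0,"ry":0,"rz":0,"hand":0.85},{"x":-29.4,"y":-61.4,"z":14,"rx":0,"ry":0,"rz":0,"hand":0.85},{"x":-29.4,"y":-61.4,"z":17,"rx":0,"ry":0,"rz":0,"hand":0.85},{"x":-29.4,"y":-61.4,"z":19,"rx":0,"ry":0,"rz":0,"hand":0.85},{"x":-29.4,"y":-61.4,"z":19.5,"rx":0,"ry":0,"rz":0,"hand":0.85}]' 15
python3 - <<'E'
from rig import manip
s=manip.state();print(s["position"],s["contact_force"],s["opening"])
E
```

```text
t: 4.6
position: [502.8, 178.9, 41.5]
ee_rot: [3.141, 0.0, -3.141]
contact_force: [0.2, 0.0, -1.6]
opening: 25.0
gripper_force: 15.0
[502.76886861 178.94233989  41.45097929] [ 0.15961023  0.0413874  -1.63088135] 24.964072476757774
```

```bash
python3 -m inch '[{"x":0,"y":0,"z":0.5,"rx":0,"ry":0,"rz":0,"hand":0.85},{"x":0,"y":0,"z":0.7,"rx":0,"ry":0,"rz":0,"hand":0.85}]' 15;  python3 w.py wc6
```

```text
t: 4.85
position: [503.0, 178.8, 41.1]
ee_rot: [3.141, 0.001, -3.142]
contact_force: [-0.1, 0.2, -0.4]
opening: 24.8
gripper_force: 15.0
4.85 [503.  178.8  41.1] [ 3.1413e+00  6.0000e-04 -3.1415e+00] 24.804870416288644
```

View pics/wc6.png

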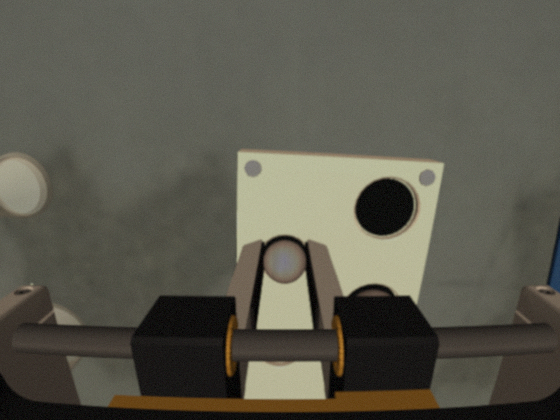

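The ball sits concentric in the narrow well. I'll release it, rise, and cross to the tray.

```bash
python3 -m inch '[{"x":0,"y":0,"z":0,"rx":0,"ry":0,"rz":0,"hand":0.68},{"x":0,"y":0,"z":0,"rx":0,"ry":0,"rz":0,"hand":0.6},{"x":0,"y":0,"z":-8,"rx":0,"ry":0,"rz":0,"hand":0.6},{"x":0,"y":0,"z":-30,"rx":0,"ry":0,"rz":0,"hand":0.55},{"x":0,"y":0,"z":-75,"rx":0,"ry":0,"rz":0,"hand":0.5},{"x":0,"y":-30,"z":-125,"rx":0,"ry":0,"rz":0,"hand":0.45},{"x":0,"y":-80,"z":-155,"rx":0,"ry":0,"rz":0,"hand":0.4},{"x":0,"y":-138,"z":-165,"rx":0,"ry":0,"rz":0,"hand":0.4},{"x":0,"y":-198,"z":-165,"rx":0,"ry":0,"rz":0,"hand":0.4},{"x":0,"y":-258,"z":-165,"rx":0,"ry":0,"rz":0,"hand":0.4},{"x":0,"y":-318,"z":-165,"rx":0,"ry":0,"rz":0,"hand":0.4},{"x":0,"y":-375,"z":-165,"rx":0,"ry":0,"rz":0,"hand":0.4},{"x":0,"y":-405,"z":-165,"rx":0,"ry":0,"rz":0,"hand":0.4},{"x":0,"y":-410,"z":-165,"rx":0,"ry":0,"rz":0,"hand":0.4},{"x":0,"y":-410,"z":-165,"rx":0,"ry":0,"rz":0,"hand":0.4}]' 15;  python3 w.py wt1
python3 - <<'E'
from mc import *
f=np.load("wt1.npz");W=cam("wrist",f);I=cv2.imread("pics/wt1.png");T=cam("top")
b=circ(I,(190,90,380,270),9,24)
t={"LbackL":((359.6,220),28),"sBackR":((387.8,215.6),23),"sFrontL":((365.2,249.8),23),"LfrontR":((394.4,244.8),28)}
for k,(uv,z) in t.items():
    q=proj(W,plane(T,uv,z));c=min(b,key=lambda c:np.hypot(c[0]-q[0],c[1]-q[1]))
    X,e=tri((W,c[:2]),(T,uv));print(k,q.round(1),np.round(c,1),"wristplane",plane(W,c[:2],z).round(1),"tri",X.round(1),np.round(e,1))
Q=cv2.imread("pics/wc6.png")
J=manip.read_camera("top")[0][:,:,::-1]
print("top holes",[np.round(c,1) for c in holes(J,(165,172,228,262),120,40)])
cv2.imwrite("pics/mix.png",np.vstack([I[80:300,150:420],cv2.resize(J[170:265,160:240],(270,320))]))
E
```

```text
t: 6.78
position: [502.9, -230.7, 206.0]
ee_rot: [3.141, 0.0, -3.142]
contact_force: [-0.7, 0.4, 1.1]
opening: 56.5
gripper_force: 0.0
6.775 [ 502.9 -230.7  206. ] [ 3.1409e+00  3.0000e-04 -3.1415e+00] 56.549138238541964
LbackL [316.8 219.8] [318.2 221.5  14.9] wristplane [ 534.2 -191.4   28. ] tri [ 531.6 -191.9   34.7] [0.4 0.4]
sBackR [255.2 228. ] [256.2 231.2  10.4] wristplane [ 547.7 -261.9   23. ] tri [ 542.5 -260.1   36. ] [0.7 0.7]
sFrontL [306.6 154.9] [308.2 156.8  11.9] wristplane [ 462.2 -203.8   23. ] tri [ 460.6 -204.2   30.9] [0.7 0.7]
LfrontR [242.  166.7] [243.8 169.5  16.6] wristplane [ 475.3 -273.2   28. ] tri [ 471.9 -270.5   45.7] [0.7 0.7]
top holes [array([182.3, 244.3,  14.9]), array([207.5, 231.5,  11.1]), array([184.3, 216.3,  14.3]), array([209.9, 203.4,  11.3]), array([187.2, 188.4,  14.4])]
```

View pics/mix.png

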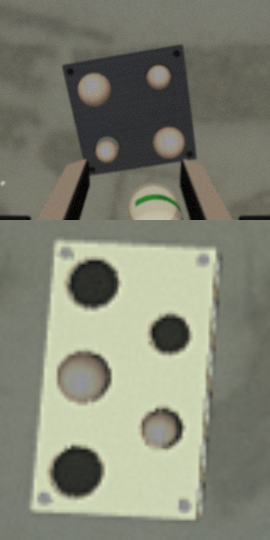

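The mixed picture shows the small ball seated in the near narrow well and the near wide well now empty. The tray balls match the measurements, so next I take the front-left small ball.

```bash
python3 -m inch '[{"x":15,"y":10,"z":40,"rx":0,"ry":0,"rz":0,"hand":0.5},{"x":41.6,"y":26.6,"z":85,"rx":0,"ry":0,"rz":0,"hand":0.5},{"x":41.6,"y":26.6,"z":130,"rx":0,"ry":0,"rz":0,"hand":0.5},{"x":41.6,"y":26.6,"z":157,"rx":0,"ry":0,"rz":0,"hand":0.5},{"x":41.6,"y":26.6,"z":165,"rx":0,"ry":0,"rz":0,"hand":0.5},{"x":41.6,"y":26.6,"z":166,"rx":0,"ry":0,"rz":0,"hand":0.5},{"x":41.6,"y":26.6,"z":166,"rx":0,"ry":0,"rz":0,"hand":0.5}]' 15;  python3 w.py wt2
python3 - <<'E'
from mc import *
f=np.load("wt2.npz");W=cam("wrist",f);I=cv2.imread("pics/wt2.png");p=f["position"]
print(proj(W,[461.2,-204.8,23]))
for c in circ(I,(240,215,330,295),15,27): X=plane(W,c[:2],23);print(np.round(c,1),(X-p).round(1),f["d"][int(c[1]),int(c[0])])
E
```

```text
t: 7.75
position: [462.4, -205.1, 41.4]
ee_rot: [-3.14, 0.003, -3.141]
contact_force: [0.8, 0.0, -0.2]
opening: 47.1
gripper_force: 0.0
7.75 [ 462.4 -205.1   41.4] [-3.1401e+00  2.7000e-03 -3.1410e+00] 47.07245683618761
[283.33076257 254.495031  ]
```

```bash
python3 -m inch '[{"x":0,"y":0,"z":1.5,"rx":0,"ry":0,"rz":0,"hand":0.5},{"x":0,"y":0,"z":2.5,"rx":0,"ry":0,"rz":0,"hand":0.7},{"x":0,"y":0,"z":2.5,"rx":0,"ry":0,"rz":0,"hand":0.85},{"x":0,"y":0,"z":2.5,"rx":0,"ry":0,"rz":0,"hand":0.85},{"x":0,"y":0,"z":2.5,"rx":0,"ry":0,"rz":0,"hand":0.85}]' 15;  python3 w.py wt3
python3 - <<'E'
from mc import *
f=np.load("wt3.npz");W=cam("wrist",f);I=cv2.imread("pics/wt3.png");p=f["position"]
for c in circ(I,(245,220,325,300),17,26): X=plane(W,c[:2],23);print(np.round(c,1),(X-p).round(1),f["d"][int(c[1]),int(c[0])])
cv2.imwrite("pics/wt3c.png",I[150:350,150:420])
E
```

```text
t: 8.43
position: [461.2, -204.7, 37.2]
ee_rot: [3.141, -0.0, 3.142]
contact_force: [0.5, 0.4, 0.6]
opening: 24.8
gripper_force: 15.0
8.425 [ 461.2 -204.7   37.2] [ 3.1414e+00 -1.0000e-04  3.1416e+00] 24.828968311463818
[287.2 261.   24.5] [  1.    2.6 -14.2] 174.86716
```

View pics/wt3c.png

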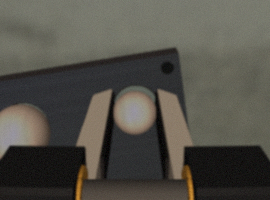

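```bash
python3 -m inch '[{"x":0,"y":0,"z":-4,"rx":0,"ry":0,"rz":0,"hand":0.85},{"x":0,"y":0,"z":-20,"rx":0,"ry":0,"rz":0,"hand":0.85},{"x":0,"y":0,"z":-50,"rx":0,"ry":0,"rz":0,"hand":0.85},{"x":0,"y":0,"z":-85,"rx":0,"ry":0,"rz":0,"hand":0.85},{"x":0,"y":0,"z":-115,"rx":0,"ry":0,"rz":0,"hand":0.85},{"x":-5,"y":17,"z":-130,"rx":0,"ry":0,"rz":0,"hand":0.85},{"x":-15,"y":50,"z":-133,"rx":0,"ry":0,"rz":0,"hand":0.85},{"x":-28,"y":95,"z":-133,"rx":0,"ry":0,"rz":0,"hand":0.85},{"x":-43,"y":145,"z":-133,"rx":0,"ry":0,"rz":0,"hand":0.85},{"x":-58,"y":197,"z":-133,"rx":0,"ry":0,"rz":0,"hand":0.85},{"x":-73,"y":249,"z":-133,"rx":0,"ry":0,"rz":0,"hand":0.85},{"x":-88,"y":300,"z":-133,"rx":0,"ry":0,"rz":0,"hand":0.85},{"x":-101,"y":343,"z":-133,"rx":0,"ry":0,"rz":0,"hand":0.85},{"x":-109,"y":370,"z":-125,"rx":0,"ry":0,"rz":0,"hand":0.85},{"x":-111.4,"y":379.9,"z":-95,"rx":0,"ry":0,"rz":0,"hand":0.85},{"x":-111.4,"y":379.9,"z":-60,"rx":0,"ry":0,"rz":0,"hand":0.85},{"x":-111.4,"y":379.9,"z":-35,"rx":0,"ry":0,"rz":0,"hand":0.85},{"x":-111.4,"y":379.9,"z":-23,"rx":0,"ry":0,"rz":0,"hand":0.85},{"x":-111.4,"y":379.9,"z":-23,"rx":0,"ry":0,"rz":0,"hand":0.85}]' 15;  python3 w.py wp1
python3 - <<'E'
from mc import *
f=np.load("wp1.npz");W=cam("wrist",f);I=cv2.imread("pics/wp1.png");p=f["position"]
for c in circ(I,(245,220,325,300),17,26): X=plane(W,c[:2],p[2]-14.3);print("ball",np.round(c,1),(X-p).round(1))
for c in holes(I,(200,130,420,290),120,500):
    X=plane(W,c[:2],18);print("well",np.round(c,1),X.round(1),(X-p).round(1))
cv2.imwrite("pics/wp1c.png",I[130:330,130:450])
E
```

```text
t: 10.85
position: [571.8, 175.6, 59.4]
ee_rot: [-3.141, -0.002, -3.141]
contact_force: [-0.5, -0.3, -1.5]
opening: 24.6
gripper_force: 15.0
10.85 [571.8 175.6  59.4] [-3.1414e+00 -2.2000e-03 -3.1412e+00] 24.56438947579352
ball [284.2 262.5  21.4] [  2.    0.8 -14.3]
ball [283.5 247.5  21.4] [ -7.7   0.4 -14.3]
well [289.5 147.7  42. ] [508.3 179.7  18. ] [-63.5   4.1 -41.4]
```

Run:
```python
from mc import *
f=dict(np.load("wp1.npz"));f["position"]=np.array([572.6,175.1,60.3]);f["ee_rot"]=np.array([np.pi,0,np.pi])
W=cam("wrist",f);I=cv2.imread("pics/wp1.png");p=f["position"]
print("pred wNear",proj(W,[473.7,241.2,18]),"pred nFar",proj(W,[574.9,176.3,18]),"nNear",proj(W,[505.1,179.7,18]))
for t in (90,120,150):
  for c in holes(I,(180,20,480,290),t,300):
    X=plane(W,c[:2],18);print(t,np.round(c,1),X.round(1))
g=cv2.cvtColor(I,6);m=(g>150).astype(np.uint8);c=max(cv2.findContours(m,0,1)[0],key=cv2.contourArea);print(cv2.boundingRect(c))
print(g[235:300:4,240:330:5])
```

```text
pred wNear [391.95236721  89.28527477] pred nFar [284.75357466 244.69498217] nNear [290.34497378 140.94026856]
90 [283.9 263.2  62.8] [588.8 175.8  18. ]
90 [381.1 203.5  57.4] [545.5 240.1  18. ]
90 [289.  141.8  43.2] [505.7 178.9  18. ]
120 [289.2 144.   45.3] [507. 179.  18.]
150 [289.3 142.6  50.6] [506.1 179.   18. ]
(240, 30, 207, 265)
[[154 180 178 176 177 132  15   9   8  10  14  14  51 175 177 172 176 173]
 [145 179 179 169 145  63  13  10  11  23  18   8  15 152 147 175 176 178]
 [156 165 124 100  87   9  18  68  92  92  90  43  14  36 100  99 136 173]
 [160 101 100 102  76   8  71 108 110 113 115  93  47  23  97 101 101 106]
 [143 103  99 105  46  36 102 115 120 121 116 111  88  67  87 101  99 100]
 [103 100 100 100  24  83 110 113 124 122 118 115  98  38  70 101 104  99]
 [100 100 105 101  14  97 109 122 120 122 120 121 102  60  48 101  99  99]
 [103  99  98 102   3  97 111 119 117 122 120 114 104  63  26 100 100 102]
 [100  96  98  92  11  87 116 115 122 120 118 115  99  49  16 103 101 100]
 [ 98 101 102  86   7  88 110 115 123 118 123 115  91  86  10 101 101 102]
 [ 97  96 100  65   5 171  94 108 117 112 116 106  83 144  12  95 103 103]
 [101  99 107  44  13 174 153  86 103  99  98  80 171 158  12  84  98 100]
 [ 98  99 101  22  11 175 175 164 105  90 128 175 180 168  13  62  97  98]
 [103 104 101  13  28 175 174 179 179 177 179 177 174 175   0  42  99 101]
 [ 98  97  99  10  44 177 172 178 175 179 175 176 176 175  16  26 105  98]
 [ 99 104  93   9  90 176 176 178 174 177 177 172 180 177  15  17 100 101]
 [ 99  98  81   0 114 176 175 177 174 171 179 173 174 178  34  12  98  98]]
```

```bash
python3 -m inch '[{"x":-0.7,"y":-0.2,"z":8,"rx":0,"ry":0,"rz":0,"hand":0.85},{"x":-0.7,"y":-0.2,"z":14,"rx":0,"ry":0,"rz":0,"hand":0.85},{"x":-0.7,"y":-0.2,"z":17.5,"rx":0,"ry":0,"rz":0,"hand":0.85},{"x":-0.7,"y":-0.2,"z":19,"rx":0,"ry":0,"rz":0,"hand":0.85},{"x":-0.7,"y":-0.2,"z":19.6,"rx":0,"ry":0,"rz":0,"hand":0.85},{"x":-0.7,"y":-0.2,"z":19.6,"rx":0,"ry":0,"rz":0,"hand":0.85}]' 15
```

```text
t: 11.65
position: [573.5, 175.0, 40.9]
ee_rot: [3.141, 0.0, 3.142]
contact_force: [0.8, 0.0, -0.8]
opening: 25.1
gripper_force: 15.0
```

```bash
python3 -m inch '[{"x":0,"y":0,"z":0.3,"rx":0,"ry":0,"rz":0,"hand":0.75},{"x":0,"y":0,"z":0.3,"rx":0,"ry":0,"rz":0,"hand":0.65},{"x":0,"y":0,"z":0.3,"rx":0,"ry":0,"rz":0,"hand":0.6},{"x":0,"y":0,"z":-8,"rx":0,"ry":0,"rz":0,"hand":0.6},{"x":0,"y":0,"z":-30,"rx":0,"ry":0,"rz":0,"hand":0.55},{"x":0,"y":0,"z":-75,"rx":0,"ry":0,"rz":0,"hand":0.5},{"x":5,"y":-22,"z":-120,"rx":0,"ry":0,"rz":0,"hand":0.45},{"x":16,"y":-72,"z":-135,"rx":0,"ry":0,"rz":0,"hand":0.4},{"x":28,"y":-127,"z":-135,"rx":0,"ry":0,"rz":0,"hand":0.4},{"x":41,"y":-184,"z":-135,"rx":0,"ry":0,"rz":0,"hand":0.4},{"x":54,"y":-242,"z":-135,"rx":0,"ry":0,"rz":0,"hand":0.4},{"x":67,"y":-300,"z":-135,"rx":0,"ry":0,"rz":0,"hand":0.4},{"x":80,"y":-358,"z":-135,"rx":0,"ry":0,"rz":0,"hand":0.4},{"x":90,"y":-405,"z":-135,"rx":0,"ry":0,"rz":0,"hand":0.4},{"x":97,"y":-437,"z":-135,"rx":0,"ry":0,"rz":0,"hand":0.4},{"x":99.5,"y":-449,"z":-125,"rx":0,"ry":0,"rz":0,"hand":0.4},{"x":99.5,"y":-449,"z":-90,"rx":0,"ry":0,"rz":0,"hand":0.4},{"x":99.5,"y":-449,"z":-60,"rx":0,"ry":0,"rz":0,"hand":0.4},{"x":99.5,"y":-449,"z":-50,"rx":0,"ry":0,"rz":0,"hand":0.4},{"x":99.5,"y":-449,"z":-50,"rx":0,"ry":0,"rz":0,"hand":0.4}]' 15;  python3 w.py wt4
python3 - <<'E'
from mc import *
f=dict(np.load("wt4.npz"));f["position"]=np.array([473.8,-274.1,90.7]);f["ee_rot"]=np.array([np.pi,0,np.pi])
W=cam("wrist",f);I=cv2.imread("pics/wt4.png");p=f["position"]
print(proj(W,[474.8,-273.2,28]))
for c in circ(I,(235,170,330,290),15,32): X=plane(W,c[:2],28);print(np.round(c,1),(X-p).round(1))
J=manip.read_camera("top")[0][:,:,::-1]; np.save("J.npy",J)
print("top holes",[np.round(c,1) for c in holes(J,(165,172,228,262),120,40)])
print("top balls",[np.round(c,1) for c in circ(J,(170,175,225,258),4,9)])
g=cv2.cvtColor(np.ascontiguousarray(J),6)
for u,v in((188,188),(184,216),(182,244),(210,203),(208,231)): print(u,v,g[v-2:v+3,u-2:u+3].mean())
E
```

```text
t: 14.15
position: [473.8, -273.2, 90.2]
ee_rot: [3.141, -0.001, -3.141]
contact_force: [0.4, -0.2, 0.7]
opening: 56.6
gripper_force: 0.0
14.15 [ 473.8 -273.2   90.2] [ 3.1406e+00 -9.0000e-04 -3.1407e+00] 56.5706529512905
[284.30424975 232.4263798 ]
top holes [array([182.3, 244.3,  14.9]), array([207.5, 231.4,  11.1]), array([184.3, 216.3,  14.3]), array([209.6, 203.5,  10.9]), array([187.2, 188.4,  14.4])]
top balls [array([184.2, 216.5,   7.8], dtype=float32), array([182.5, 244.2,   7.4], dtype=float32), array([209.5, 203.2,   6.2], dtype=float32), array([187.5, 188.5,   7. ], dtype=float32), array([208. , 231.5,   5.8], dtype=float32)]
188 188 44.88
184 216 144.04
182 244 45.84
210 203 142.32
208 231 138.8
```

Both narrow wells now read as filled (grey level about 140). Next I'll find the large ball by brightness for the close approach.

```bash
cat > ball.py <<'E'
from mc import *
def blob(n,pos,z,box,thr=90):
    f=dict(np.load(n+".npz"));f["position"]=np.array(pos,float);f["ee_rot"]=np.array([np.pi,0,np.pi])
    W=cam("wrist",f);I=cv2.imread(f"pics/{n}.png");x0,y0,x1,y1=box
    m=(cv2.cvtColor(I,6)[y0:y1,x0:x1]>thr).astype(np.uint8)
    for c in sorted(cv2.findContours(m,0,1)[0],key=cv2.contourArea)[-3:]:
        (u,v),r=cv2.minEnclosingCircle(c);u+=x0;v+=y0;print(round(u,1),round(v,1),"r",round(r,1),cv2.contourArea(c),"off",(plane(W,(u,v),z)-f["position"]).round(1))
E
python3 -c "
from ball import *
blob('wt4',[473.8,-274.1,90.7],28,(238,180,332,285))
"
```

```text
273.5 186.0 r 36.0 375.0 off [-34.3  -6.9 -62.7]
245.5 247.0 r 37.8 516.5 off [ 12.8 -28.5 -62.7]
283.2 233.0 r 23.5 1654.0 off [  1.5   0.  -62.7]
```

```bash
python3 -m inch '[{"x":-0.8,"y":-0.5,"z":20,"rx":0,"ry":0,"rz":0,"hand":0.4},{"x":-0.8,"y":-0.5,"z":42,"rx":0,"ry":0,"rz":0,"hand":0.4},{"x":-0.8,"y":-0.5,"z":50,"rx":0,"ry":0,"rz":0,"hand":0.4},{"x":-0.8,"y":-0.5,"z":53,"rx":0,"ry":0,"rz":0,"hand":0.45},{"x":-0.8,"y":-0.5,"z":53,"rx":0,"ry":0,"rz":0,"hand":0.6},{"x":-0.8,"y":-0.5,"z":53,"rx":0,"ry":0,"rz":0,"hand":0.75},{"x":-0.8,"y":-0.5,"z":53,"rx":0,"ry":0,"rz":0,"hand":0.75},{"x":-0.8,"y":-0.5,"z":53,"rx":0,"ry":0,"rz":0,"hand":0.75}]' 20;  python3 w.py wt5; python3 -c "
from ball import *
blob('wt5',[474.6,-274.6,37.7],28,(238,220,332,290))
"
```

```text
t: 15.25
position: [475.2, -274.8, 38.5]
ee_rot: [-3.141, 0.002, 3.142]
contact_force: [1.1, 0.1, 2.3]
opening: 35.0
gripper_force: 20.0
15.25 [ 475.2 -274.8   38.5] [-3.1409e+00  1.5000e-03  3.1416e+00] 34.95143325680875
245.0 264.0 r 26.0 404.5 off [  0.8 -22.1  -9.7]
324.0 264.0 r 26.0 422.0 off [ 0.8 24.1 -9.7]
284.0 262.3 r 30.3 2695.0 off [-0.3  0.7 -9.7]
```

```bash
python3 -m inch '[{"x":0,"y":0,"z":-4,"rx":0,"ry":0,"rz":0,"hand":0.75},{"x":0,"y":0,"z":-20,"rx":0,"ry":0,"rz":0,"hand":0.75},{"x":0,"y":0,"z":-50,"rx":0,"ry":0,"rz":0,"hand":0.75},{"x":0,"y":0,"z":-80,"rx":0,"ry":0,"rz":0,"hand":0.75},{"x":0,"y":15,"z":-93,"rx":0,"ry":0,"rz":0,"hand":0.75},{"x":0,"y":45,"z":-95,"rx":0,"ry":0,"rz":0,"hand":0.75},{"x":0,"y":90,"z":-95,"rx":0,"ry":0,"rz":0,"hand":0.75},{"x":0,"y":142,"z":-95,"rx":0,"ry":0,"rz":0,"hand":0.75},{"x":0,"y":196,"z":-95,"rx":0,"ry":0,"rz":0,"hand":0.75},{"x":0,"y":250,"z":-95,"rx":0,"ry":0,"rz":0,"hand":0.75},{"x":0,"y":304,"z":-95,"rx":0,"ry":0,"rz":0,"hand":0.75},{"x":0,"y":358,"z":-95,"rx":0,"ry":0,"rz":0,"hand":0.75},{"x":0,"y":410,"z":-95,"rx":0,"ry":0,"rz":0,"hand":0.75},{"x":0,"y":455,"z":-95,"rx":0,"ry":0,"rz":0,"hand":0.75},{"x":0,"y":488,"z":-95,"rx":0,"ry":0,"rz":0,"hand":0.75},{"x":0.6,"y":507,"z":-92,"rx":0,"ry":0,"rz":0,"hand":0.75},{"x":0.6,"y":515,"z":-75,"rx":0,"ry":0,"rz":0,"hand":0.75},{"x":0.6,"y":515,"z":-52,"rx":0,"ry":0,"rz":0,"hand":0.75},{"x":0.6,"y":515,"z":-40,"rx":0,"ry":0,"rz":0,"hand":0.75},{"x":0.6,"y":515,"z":-40,"rx":0,"ry":0,"rz":0,"hand":0.75}]' 20;  python3 w.py wp2
python3 - <<'E'
from mc import *
f=dict(np.load("wp2.npz"));f["position"]=np.array([474.0,240.4,77.7]);f["ee_rot"]=np.array([np.pi,0,np.pi])
W=cam("wrist",f);I=cv2.imread("pics/wp2.png")
g=cv2.cvtColor(I,6)
c0=proj(W,[473.7,241.3,18]);print("pred well",c0)
# dark well outline: boundary points white->dark on upper half, fit circle on plane z=18
pts=[]
for a in np.radians(np.arange(190,351,8)):
    for r in np.arange(60,10,-.5):
        u,v=c0[0]+r*np.cos(a),c0[1]+r*np.sin(a)
        if g[int(round(v)),int(round(u))]<95: pts.append(plane(W,(u,v),18)[:2]);break
pts=np.array(pts);A=np.c_[2*pts,np.ones(len(pts))];s=np.linalg.lstsq(A,(pts**2).sum(1),rcond=None)[0]
print(len(pts),"centre",s[:2].round(1),"dia",2*np.sqrt(s[2]+s[:2]@s[:2]));print(pts.round(1)[::3].tolist())
print(g[150:290:6,235:335:5])
E
```

```text
t: 17.8
position: [473.0, 239.3, 75.8]
ee_rot: [-3.14, -0.004, 3.14]
contact_force: [-0.2, 0.8, -2.0]
opening: 34.6
gripper_force: 20.0
17.8 [473.  239.3  75.8] [-3.1401 -0.0035  3.1405] 34.58982721694497
pred well [284.30969933 232.20821381]
21 centre [474.5 242.5] dia 35.2149883358471
[[470.7, 225.4], [464.0, 227.7], [459.3, 232.9], [457.4, 239.1], [457.1, 245.8], [459.5, 252.4], [465.4, 257.3]]
[[101 103 101 100 102 103 103 100 107 105 103 104 103 101 104 107 103 103
  106 100]
 [102 105 100 101 102 110 102 105 101 105 105 102 100 104 103 104 100 104
  104 106]
 [106 100 104 105 102 103 100 100 102 103 105 103 101  98 107 105 103 102
  102 104]
 [104 104 100  99 104 100 102 103 102 102 106 102 106 100 106 105 103 106
  103  99]
 [101 103 103 104 102 104 102 104 101  99 102 105 103 104 105 103 105 105
  104 105]
 [106 105 103 101 102 104 104 104 106 104 101 104 103 102  99 102 106 107
  106 104]
 [103 105 103 101 106 109 104 100 103 100 106 101 104 104 103 105 103 106
  105 103]
 [138 140 138 134 135 132 134 133 135 134 131 135 134 132 128 123 123 122
  114 101]
 [190 192 189 194 1
[... 641 characters left out ...]
 158 152
  183 105]
 [125 108 110 108  64 106 114 122 127 127 126 130 123 119 106 132  18 114
  112 111]
 [109 110 108  83  40 109 126 123 132 124 133 126 126 125 116  92  15 104
  109 110]
 [112 106 112  31  82 119 127 130 130 131 126 129 130 124 121 103  34  78
  111 110]
 [111 105 108   8  80 117 127 125 127 132 129 132 130 123 122 108  33  29
  108 104]
 [110 107  94  10  65 114 126 123 133 126 129 131 124 124 120  97  24   8
  109 111]
 [106 110  44   7 160  99 121 122 128 126 131 127 128 118 109  80  77  16
   89 108]
 [111 110  20   0 189 167 101 115 125 126 121 125 122 105  82 183 148   6
   49 109]
 [109 102   2   3 191 187 184  95  99 110 108 104  97 105 191 190 182   5
   14 107]]
```

```bash
cat > edge.py <<'E'
from mc import *
def run(pos,zc,n=5):
    S=[];im=[]
    for _ in range(n):
        S.append(manip.state());im.append(manip.read_camera("wrist")[0].astype(float))
    g=np.mean(im,0).mean(2);P=np.mean([s["position"] for s in S],0);print("mean pose",P.round(2),np.mean([np.abs(s["ee_rot"])-[np.pi,0,np.pi] for s in S],0).round(4))
    W=cam("wrist",dict(position=np.array(pos,float),ee_rot=np.array([np.pi,0,np.pi])))
    return g,W
def cross(a,lev):  # first subpixel rising crossing
    i=np.flatnonzero((a[:-1]<lev)&(a[1:]>=lev))
    return None if len(i)==0 else i[0]+(lev-a[i[0]])/(a[i[0]+1]-a[i[0]])
E
python3 - <<'E'
from edge import *
g,W=run([474.0,240.4,77.7],18);np.save("g2.npy",g)
F=[];Rr=[]
for u in range(215,310,5):
    c=cross(g[185:215,u],163)
    if c is not None:F.append(plane(W,(u,185+c),18)[:2])
for v in range(206,245,3):
    c=cross(g[v,360:315:-1],145)
    if c is not None:Rr.append(plane(W,(360-c,v),18)[:2])
F=np.array(F);Rr=np.array(Rr);print(F[::5].round(1).tolist(),Rr[::3].round(1).tolist())
a=np.radians(-2.86);ex=np.array([np.cos(a),np.sin(a)]);ey=np.array([-ex[1],ex[0]])
fx=np.median(F@ex);fy=np.median(Rr@ey);print("well from edges",((fx+30)*ex+(fy-30)*ey).round(2))
# well dark outline per row
for v in (216,222,228):
    c1=cross(g[v,284:225:-1],110);c2=cross(g[v,284:340],110);p1,p2=plane(W,(284-c1,v),18),plane(W,(284+c2,v),18);print(v,p1[:2].round(1),p2[:2].round(1),((p1+p2)/2)[:2].round(2))
for v in (255,262,270): print("ballrow",v,g[v,246:264].round(),g[v,304:324].round())
print("ballcol",g[222:240,284].round(),g[284:300,284].round())
E
```

```text
mean pose [474.53 240.19  78.24] [-0.0005  0.0014 -0.0007]
[[441.5, 192.1], [442.4, 209.9], [443.2, 227.6], [444.1, 245.3]] [[453.6, 272.4], [460.4, 272.1], [467.3, 271.8], [474.3, 271.5]]
well from edges [473.96 241.44]
216 [461.2 226.7] [461.2 256. ] [461.2  241.34]
222 [465.8 224.5] [465.8 258.4] [465.78 241.45]
228 [470.4 223.5] [470.4 259.4] [470.42 241.47]
ballrow 255 [106. 108. 102.  87.  52.  22.   9.  14.  35.  66.  89.  99. 104. 110.
 116. 118. 119. 119.] [121. 118. 114. 110. 107. 103.  98.  94.  85.  67.  45.  20.   7.  15.
  37.  68.  93. 107. 107. 106.]
ballrow 262 [107.  92.  62.  29.  12.   9.   8.  26.  52.  79.  96. 104. 111. 112.
 115. 119. 122. 123.] [121. 120. 117. 112. 110. 106. 101.  96.  92.  81.  61.  33.  14.   4.
   7.  23.  45.  74.  99. 107.]
ballrow 270 [ 62.  29.  17.   9.   5.   5.   3.  12.  36.  67.  84.  97. 103. 108.
 113. 114. 118. 122.] [117. 117. 114. 110. 104. 101.  96.  87.  82.  66.  45.  23.   8.   5.
   8.   8.  12.  19.  46.  75.]
ballcol [ 15.  14.  16.  15.  15.  15.  16.  12.  19.  34.  64.  86.  95. 102.
 106. 106. 112. 115.] [119. 114. 112. 110. 105. 102.  97.  90.  83.  66.  40.  19.  19.  30.
  50.  68.]
```

```bash
python3 -m inch '[{"x":-0.5,"y":0.7,"z":12,"rx":0,"ry":0,"rz":0,"hand":0.75},{"x":-0.5,"y":0.7,"z":24,"rx":0,"ry":0,"rz":0,"hand":0.75},{"x":-0.5,"y":0.7,"z":31,"rx":0,"ry":0,"rz":0,"hand":0.75},{"x":-0.5,"y":0.7,"z":34,"rx":0,"ry":0,"rz":0,"hand":0.75},{"x":-0.5,"y":0.7,"z":36,"rx":0,"ry":0,"rz":0,"hand":0.75},{"x":-0.5,"y":0.7,"z":36.5,"rx":0,"ry":0,"rz":0,"hand":0.75},{"x":-0.5,"y":0.7,"z":36.5,"rx":0,"ry":0,"rz":0,"hand":0.75}]' 20
python3 - <<'E'
from rig import manip
import numpy as np
S=[]
for _ in range(4): S.append(manip.state());manip.read_camera("wrist")
print([np.mean([s[k] for s in S],0).round(2) for k in("position","contact_force","torque")])
E
```

```text
t: 18.98
position: [474.8, 241.2, 41.7]
ee_rot: [3.141, 0.001, 3.142]
contact_force: [-1.2, -1.0, -0.2]
opening: 35.1
gripper_force: 20.0
[array([474.74, 241.21,  41.64]), array([-1.11, -0.47,  0.04]), array([-0.1 ,  0.17, -0.03])]
```

```bash
python3 -m inch '[{"x":0.5,"y":-0.2,"z":0.2,"rx":0,"ry":0,"rz":0,"hand":0.75},{"x":0.5,"y":-0.2,"z":0.5,"rx":0,"ry":0,"rz":0,"hand":0.75},{"x":0.5,"y":-0.2,"z":0.5,"rx":0,"ry":0,"rz":0,"hand":0.75}]' 20
python3 - <<'E'
from rig import manip
import numpy as np
S=[]
for _ in range(4): S.append(manip.state());manip.read_camera("wrist")
print([np.mean([s[k] for s in S],0).round(2) for k in("position","contact_force","torque")])
E
```

```text
t: 19.55
position: [474.7, 241.2, 41.5]
ee_rot: [3.141, 0.002, 3.142]
contact_force: [-1.1, -0.3, 4.5]
opening: 35.0
gripper_force: 20.0
[array([474.65, 241.17,  41.49]), array([-0.91, -0.58,  4.76]), array([-0.06,  0.13,  0.02])]
```

```bash
python3 -m inch '[{"x":0,"y":0,"z":-0.3,"rx":0,"ry":0,"rz":0,"hand":0.6},{"x":0,"y":0,"z":-0.3,"rx":0,"ry":0,"rz":0,"hand":0.52},{"x":0,"y":0,"z":-0.3,"rx":0,"ry":0,"rz":0,"hand":0.45},{"x":0,"y":0,"z":-10,"rx":0,"ry":0,"rz":0,"hand":0.45},{"x":0,"y":0,"z":-40,"rx":0,"ry":0,"rz":0,"hand":0.4},{"x":0,"y":-15,"z":-80,"rx":0,"ry":0,"rz":0,"hand":0.4},{"x":-6,"y":-55,"z":-100,"rx":0,"ry":0,"rz":0,"hand":0.4},{"x":-14,"y":-112,"z":-100,"rx":0,"ry":0,"rz":0,"hand":0.4},{"x":-22,"y":-170,"z":-100,"rx":0,"ry":0,"rz":0,"hand":0.4},{"x":-30,"y":-228,"z":-100,"rx":0,"ry":0,"rz":0,"hand":0.4},{"x":-38,"y":-286,"z":-100,"rx":0,"ry":0,"rz":0,"hand":0.4},{"x":-46,"y":-342,"z":-100,"rx":0,"ry":0,"rz":0,"hand":0.4},{"x":-54,"y":-392,"z":-100,"rx":0,"ry":0,"rz":0,"hand":0.4},{"x":-58,"y":-423,"z":-95,"rx":0,"ry":0,"rz":0,"hand":0.4},{"x":-59.1,"y":-433.1,"z":-75,"rx":0,"ry":0,"rz":0,"hand":0.4},{"x":-59.1,"y":-433.1,"z":-55,"rx":0,"ry":0,"rz":0,"hand":0.4},{"x":-59.1,"y":-433.1,"z":-50,"rx":0,"ry":0,"rz":0,"hand":0.4},{"x":-59.1,"y":-433.1,"z":-50,"rx":0,"ry":0,"rz":0,"hand":0.4}]' 20;  python3 w.py wt6
python3 - <<'E'
from ball import *
blob('wt6',[533.1,-192.2,90.7],28,(238,180,332,285))
J=manip.read_camera("top")[0][:,:,::-1];g=cv2.cvtColor(np.ascontiguousarray(J),6)
for u,v in((188,188),(184,216),(182,244),(210,203),(208,231)): print(u,v,g[v-2:v+3,u-2:u+3].mean())
print("top balls",[np.round(c,1) for c in circ(J,(170,175,225,258),4,9)])
E
```

```text
t: 22.0
position: [533.2, -192.0, 91.0]
ee_rot: [3.141, 0.0, -3.141]
contact_force: [0.5, -0.6, 0.3]
opening: 56.5
gripper_force: 0.0
22.0 [ 533.2 -192.    91. ] [ 3.1415e+00  1.0000e-04 -3.1413e+00] 56.520783997176224
283.8 233.3 r 23.7 1674.5 off [  1.7   0.6 -62.7]
284.5 232.0 r 69.8 2449.0 off [  0.7   1.  -62.7]
188 188 46.52
184 216 147.32
182 244 144.68
210 203 145.48
208 231 141.72
top balls [array([184.2, 216. ,   7.9], dtype=float32), array([187.5, 188.2,   7. ], dtype=float32), array([181.2, 243.5,   8.6], dtype=float32), array([207.5, 231.8,   6.2], dtype=float32), array([209.8, 203.2,   4.5], dtype=float32)]
```

The near wide well is now filled. I'll grasp the last large ball.

```bash
python3 -m inch '[{"x":-0.4,"y":0,"z":20,"rx":0,"ry":0,"rz":0,"hand":0.4},{"x":-0.4,"y":0,"z":42,"rx":0,"ry":0,"rz":0,"hand":0.4},{"x":-0.4,"y":0,"z":50,"rx":0,"ry":0,"rz":0,"hand":0.4},{"x":-0.4,"y":0,"z":53,"rx":0,"ry":0,"rz":0,"hand":0.45},{"x":-0.4,"y":0,"z":53,"rx":0,"ry":0,"rz":0,"hand":0.6},{"x":-0.4,"y":0,"z":53,"rx":0,"ry":0,"rz":0,"hand":0.75},{"x":-0.4,"y":0,"z":53,"rx":0,"ry":0,"rz":0,"hand":0.75},{"x":-0.4,"y":0,"z":53,"rx":0,"ry":0,"rz":0,"hand":0.75}]' 20
```

```text
t: 23.1
position: [534.2, -192.4, 38.6]
ee_rot: [-3.141, 0.002, 3.142]
contact_force: [1.0, -0.3, 2.8]
opening: 34.8
gripper_force: 20.0
```

```bash
python3 -m inch '[{"x":0,"y":0,"z":-4,"rx":0,"ry":0,"rz":0,"hand":0.75},{"x":0,"y":0,"z":-20,"rx":0,"ry":0,"rz":0,"hand":0.75},{"x":0,"y":0,"z":-52,"rx":0,"ry":0,"rz":0,"hand":0.75},{"x":0,"y":0,"z":-90,"rx":0,"ry":0,"rz":0,"hand":0.75},{"x":0,"y":6,"z":-118,"rx":0,"ry":0,"rz":0,"hand":0.75},{"x":-5,"y":28,"z":-127,"rx":0,"ry":0,"rz":0,"hand":0.75},{"x":-13,"y":70,"z":-127,"rx":0,"ry":0,"rz":0,"hand":0.75},{"x":-22,"y":120,"z":-127,"rx":0,"ry":0,"rz":0,"hand":0.75},{"x":-32,"y":172,"z":-127,"rx":0,"ry":0,"rz":0,"hand":0.75},{"x":-42,"y":224,"z":-127,"rx":0,"ry":0,"rz":0,"hand":0.75},{"x":-52,"y":276,"z":-127,"rx":0,"ry":0,"rz":0,"hand":0.75},{"x":-62,"y":328,"z":-127,"rx":0,"ry":0,"rz":0,"hand":0.75},{"x":-71,"y":376,"z":-127,"rx":0,"ry":0,"rz":0,"hand":0.75},{"x":-77,"y":410,"z":-122,"rx":0,"ry":0,"rz":0,"hand":0.75},{"x":-79.7,"y":426,"z":-105,"rx":0,"ry":0,"rz":0,"hand":0.75},{"x":-79.7,"y":426,"z":-78,"rx":0,"ry":0,"rz":0,"hand":0.75},{"x":-79.7,"y":426,"z":-54,"rx":0,"ry":0,"rz":0,"hand":0.75},{"x":-79.7,"y":426,"z":-40,"rx":0,"ry":0,"rz":0,"hand":0.75},{"x":-79.7,"y":426,"z":-40,"rx":0,"ry":0,"rz":0,"hand":0.75}]' 20
python3 - <<'E'
from edge import *
g,W=run([613.2,233.8,77.7],18);np.save("g3.npy",g)
def edge(a,lev):
    c=cross(a,lev);return c
for v in (216,220,224,228):
    c1=cross(g[v,284:225:-1],110);c2=cross(g[v,284:340],110)
    if c1 and c2:
        p1,p2=plane(W,(284-c1,v),18),plane(W,(284+c2,v),18);print(v,p1[:2].round(1),p2[:2].round(1),((p1+p2)/2)[:2].round(2))
# dark top edge of well along column 285; compare with g2
g2=np.load("g2.npy")
for n,a in(("g2",g2),("g3",g)): print(n,"well front row",[round(220-cross(a[220:190:-1,u],110),2) for u in(278,282,286,290)])
for v in (258,262,266):
    print("ball lr",v,260-cross(255-g[v,262:246:-1],255-50)-0+2,304+cross(255-g[v,304:324],255-50))
print("ball tb",236-cross(255-g[236:222:-1,284],255-50),284+cross(255-g[284:300,284],255-50))
Rr=[plane(W,(360-c,v),18)[:2] for v in range(180,245,3) if (c:=cross(g[v,360:315:-1],145)) is not None];print(np.array(Rr)[::4].round(1).tolist())
E
```

```text
t: 25.48
position: [612.3, 232.9, 75.9]
ee_rot: [-3.14, -0.003, 3.141]
contact_force: [1.2, 0.3, -1.8]
opening: 34.9
gripper_force: 20.0
mean pose [613.49 233.48  78.08] [-0.0006  0.0021 -0.0006]
216 [600.4 220. ] [600.4 248.6] [600.4  234.33]
220 [603.5 218.1] [603.4 250.7] [603.45 234.39]
224 [606.5 217. ] [606.5 251.7] [606.52 234.4 ]
228 [609.6 216.5] [609.6 252.6] [609.62 234.53]
g2 well front row [np.float64(206.94), np.float64(206.43), np.float64(206.28), np.float64(206.85)]
g3 well front row [np.float64(207.49), np.float64(207.02), np.float64(206.97), np.float64(207.64)]
ball lr 258 254.44520547945206 313.91693290734827
ball lr 262 254.21957040572792 314.1502590673575
ball lr 266 254.1746835443038 314.1621621621622Traceback (most recent call last):
  File "<stdin>", line 14, in <module>
TypeError: unsupported operand type(s) for +: 'int' and 'NoneType'
```

Run:
```python
import numpy as np
for n in("g2","g3"):
    g=np.load(n+".npy");print(n,g[224:240,284].round(),g[286:300,284].round(),g[286:300,270].round())
```

```text
g2 [ 16.  15.  15.  15.  16.  12.  19.  34.  64.  86.  95. 102. 106. 106.
 112. 115.] [112. 110. 105. 102.  97.  90.  83.  66.  40.  19.  19.  30.  50.  68.] [ 99.  94.  90. 107. 143. 171. 169. 135.  87.  50.  32.  29.  41.  58.]
g3 [14.  8. 13. 11. 11. 10. 12. 13. 23. 45. 70. 81. 89. 93. 97. 99.] [108. 104. 101.  98.  94.  90.  88.  79.  75.  79.  86.  91.  91.  91.] [99. 93. 86. 83. 78. 79. 85. 88. 91. 91. 91. 91. 90. 91.]
```

```bash
python3 -m inch '[{"x":0,"y":0.2,"z":12,"rx":0,"ry":0,"rz":0,"hand":0.75},{"x":0,"y":0.2,"z":24,"rx":0,"ry":0,"rz":0,"hand":0.75},{"x":0,"y":0.2,"z":31,"rx":0,"ry":0,"rz":0,"hand":0.75},{"x":0,"y":0.2,"z":34,"rx":0,"ry":0,"rz":0,"hand":0.75},{"x":0,"y":0.2,"z":36,"rx":0,"ry":0,"rz":0,"hand":0.75},{"x":0,"y":0.2,"z":36.5,"rx":0,"ry":0,"rz":0,"hand":0.75},{"x":0,"y":0.2,"z":36.5,"rx":0,"ry":0,"rz":0,"hand":0.75}]' 20
python3 - <<'E'
from rig import manip
import numpy as np
S=[]
for _ in range(4): S.append(manip.state());manip.read_camera("wrist")
print([np.mean([s[k] for s in S],0).round(2) for k in("position","contact_force","torque")])
E
```

```text
t: 26.6
position: [613.5, 234.1, 41.8]
ee_rot: [3.141, 0.001, -3.142]
contact_force: [-0.7, 0.5, -0.6]
opening: 34.7
gripper_force: 20.0
[array([613.48, 234.14,  41.74]), array([-0.41, -0.25,  0.18]), array([-0.  ,  0.13, -0.  ])]
```

```bash
python3 -m inch '[{"x":0,"y":0,"z":0.3,"rx":0,"ry":0,"rz":0,"hand":0.75},{"x":0,"y":0,"z":0.5,"rx":0,"ry":0,"rz":0,"hand":0.75},{"x":0,"y":0,"z":0.5,"rx":0,"ry":0,"rz":0,"hand":0.75}]' 20
python3 - <<'E'
from rig import manip
import numpy as np
S=[]
for _ in range(4): S.append(manip.state());manip.read_camera("wrist")
print([np.mean([s[k] for s in S],0).round(2) for k in("position","contact_force","torque")])
E
```

```text
t: 27.18
position: [613.6, 234.2, 41.6]
ee_rot: [3.141, 0.001, -3.142]
contact_force: [-0.7, -0.6, 4.7]
opening: 34.8
gripper_force: 20.0
[array([613.65, 234.15,  41.55]), array([-1.39, -0.53,  4.56]), array([-0.11,  0.29, -0.  ])]
```

The ball is on the well floor: same 4.6 N and same height as the previous one. I'll release it, rise, retreat and check.

```bash
python3 -m inch '[{"x":0,"y":0,"z":-0.3,"rx":0,"ry":0,"rz":0,"hand":0.6},{"x":0,"y":0,"z":-0.3,"rx":0,"ry":0,"rz":0,"hand":0.52},{"x":0,"y":0,"z":-0.3,"rx":0,"ry":0,"rz":0,"hand":0.45},{"x":0,"y":0,"z":-10,"rx":0,"ry":0,"rz":0,"hand":0.45},{"x":0,"y":0,"z":-40,"rx":0,"ry":0,"rz":0,"hand":0.4},{"x":0,"y":0,"z":-90,"rx":0,"ry":0,"rz":0,"hand":0.4},{"x":20,"y":0,"z":-140,"rx":0,"ry":0,"rz":0,"hand":0.4},{"x":60,"y":0,"z":-180,"rx":0,"ry":0,"rz":0,"hand":0.4},{"x":93,"y":-18,"z":-186,"rx":0,"ry":0,"rz":0,"hand":0.4},{"x":93,"y":-18,"z":-186,"rx":0,"ry":0,"rz":0,"hand":0.4},{"x":93,"y":-18,"z":-186,"rx":0,"ry":0,"rz":0,"hand":0.4}]' 20; python3 w.py we
python3 - <<'E'
from mc import *
f=dict(np.load("we.npz"));W=cam("wrist",f);d=f["d"]
D0=np.load("top0.npy");S0=cv2.imread("pics/scene0.png")
# height at well centres from wrist depth (top of ball: 49 large, 39 small)
def h(uv):
    K,k,P=W;u,v=[int(round(x)) for x in uv];o,r=ray(W,uv);return (o+r*np.median(d[v-1:v+2,u-1:u+2]))
for n,x,y,z in(("wNear",473.5,241,46),("wMid",543,237.8,46),("wFar",613,234,46),("nNear",505,179.3,37),("nFar",575,175.8,37)):
    print(n,h(proj(W,[x,y,z])).round(1))
I=cv2.imread("pics/we.png")
print([np.round(c,1) for c in circ(I,(220,100,345,300),8,20)])
for cam_,old in(("scene",S0),("top",cv2.imread("pics/top0.png"))):
    N=manip.read_camera(cam_)[0][:,:,::-1];df=cv2.absdiff(np.ascontiguousarray(N),old).max(2)
    m=cv2.morphologyEx((df>45).astype(np.uint8),cv2.MORPH_OPEN,np.ones((3,3),np.uint8))
    n,_,s,_=cv2.connectedComponentsWithStats(m);print(cam_,[x.tolist() for x in s[1:] if x[4]>15])
E
```

```text
t: 28.75
position: [520.6, 216.2, 226.7]
ee_rot: [3.141, 0.001, 3.141]
contact_force: [0.7, -0.6, -0.1]
opening: 56.7
gripper_force: 0.0
28.75 [520.6 216.2 226.7] [3.1413e+00 6.0000e-04 3.1414e+00] 56.72861388532977
wNear [473.2 240.8  49.2]
wMid [542.1 237.6  48.8]
wFar [611.7 233.9  48.6]
nNear [504.7 179.5  38.7]
nFar [574.2 176.1  39.1]
[array([306. , 149.2,  16.8], dtype=float32), array([300.8, 207.8,  15.8], dtype=float32), array([299. , 265. ,  14.3], dtype=float32), array([250.5, 231.5,  12.5], dtype=float32), array([251.5, 175.5,  12.7], dtype=float32)]
scene [[132, 0, 60, 21, 1152], [491, 0, 69, 254, 11469], [138, 25, 54, 6, 173], [136, 32, 60, 27, 779], [158, 61, 3, 6, 18], [555, 63, 5, 9, 31], [101, 69, 138, 67, 3406], [121, 111, 9, 19, 124], [147, 125, 4, 8, 27], [153, 130, 6, 4, 21], [196, 137, 5, 10, 45], [153, 138, 12, 38, 277], [197, 145, 12, 29, 185], [0, 196, 60, 68, 2969], [365, 201, 13, 11, 119], [413, 205, 13, 9, 77], [394, 216, 10, 9, 78], [59, 218, 4, 7, 25], [0, 225, 6, 11, 56], [166, 242, 10, 5, 38], [198, 243, 12, 6, 50], [157, 246, 5, 4, 18], [161, 248, 13
[... 327 characters left out ...]
, 164, 30, 30, 484], [181, 181, 11, 8, 63], [40, 186, 5, 7, 25], [169, 186, 46, 51, 1302], [42, 194, 24, 39, 351], [121, 199, 5, 5, 22], [94, 202, 26, 10, 103], [98, 208, 32, 18, 315], [361, 214, 6, 11, 39], [124, 222, 7, 5, 32], [397, 240, 5, 10, 37], [0, 342, 3, 7, 18], [80, 344, 5, 4, 18], [115, 356, 7, 9, 39], [126, 365, 8, 10, 48], [114, 367, 11, 12, 76], [0, 368, 30, 52, 991], [102, 375, 6, 6, 27], [134, 374, 6, 6, 25], [96, 382, 14, 28, 241], [120, 383, 6, 10, 41], [129, 382, 9, 5, 39], [111, 385, 5, 5, 22], [141, 384, 4, 5, 16], [141, 392, 16, 12, 102], [120, 398, 18, 8, 85], [144, 407, 8, 3, 24], [162, 406, 4, 5, 19], [118, 408, 10, 9, 62], [97, 411, 8, 8, 58], [151, 415, 5, 5, 21]]
```

All five ball tops read at seated height: 49 mm for the large and 39 mm for the small. The image differences show nothing at the bystanders or the spare small ball.

```bash
python3 -c "
from rig import manip
print(manip.finish_job())"
```

```text
the job is handed in; nothing more can be done
None
```

The carrier is loaded and handed in after about 29 s of the 72 s: each wide well holds a large ball and each narrow well a small one, all at seated height. The spare small ball is in the tray, and the camera images show the two bottles, flask, beaker and glue stick unmoved.

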